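# Press a mounted lino plate in the locking clamp and free it

## Robot

A 6-joint arm with a two-finger parallel gripper is mounted at the origin on the work surface. World frame = base frame: x ahead of the robot, y to its left, z up, the work surface at z = 0. Lengths are in mm, angles in rad, forces in N, time in s.
With the tool pointing down it reaches from about 225 to 725 mm from the base axis. Payload 3.1 kg.
Tool frame: the origin (TCP) lies at the very end of the fingers, on their centre line; the grasp point (between the pads) lies 19 mm behind it; z points along the fingers, y is the line along which they close (so a half turn about z gives the same grasp; the last joint's range is limited). The gripper opens to 85 mm and grips with 20 to 120 N. Pads are 22 mm wide; open, the fingers measure 114 mm over their backs; the gripper's body (76 mm by 85 mm) begins 54 mm behind the grasp point. The pads swing forward as they close: fully open they stand 13 mm farther back than shut.
Start: joints at [0.986, 0.048, 0.099, 1.622, 0, 1.443], TCP at [231.572, 471.16, 231.312] pointing down, gripper open.
Joint ranges: [-2.91, 2.91], [-0.99, 1.94], [-1.21, 1.42], [-2.12, 2.29], [-1.49, 1.47], [-3.14, 3.14]. Speed limits (rad/s): [2.79, 2.79, 3.14, 3.14, 3.14, 3.14].

## Interface

Orientations are given as a rotation vector (axis times angle).
In Python, from rig import ctrl, claw, kinematics, status, capture, camera_info, ticket gives the robot as it stands. Calls block until the motion is done:
- ctrl.movep(position, orientation): joint-space move of the TCP to a pose.
- ctrl.movel(position, attitude=None, feed=150, until_force=None): straight line of the TCP; attitude=None keeps the orientation; feed is the mean speed in mm/s. With until_force (N) it stops when the force on the tool has changed by that much, and returns True; else False.
- ctrl.movej(angles): joint-space move.
- claw.let_go() and claw.gripper_close(f_grip=None): open the fingers fully, or close them until they stop; f_grip is the grip in N (None keeps the last).
- ctrl.pause(seconds).
- kinematics.ik(position, orientation): joint angles nearest the present ones, or None.
- status.state(): the state.
- capture(name): name is "scene" or "side" or "wrist"; returns (picture, depth): 384x512x3 uint8, red, green, blue; 384x512 float32, mm along the optical axis (not along the pixel's ray), 0 where there is no reading.
- camera_info(name): a dict with "K" (3x3 intrinsics, pixels), "eye" and "orientation" of the camera in the world; the wrist camera has in their place "T_tool_cam" (4x4, takes a point from camera to tool coordinates, whose origin is the TCP and whose axes are the flange's). Camera axes: x right, y down, z forward; pixel columns grow to the right and rows downward; lengths in mm; the calibration is good to about 2 mm. A picture is of the moment at which its call begins: read the wrist's pose just before it. camera_info takes no time and is no camera call.
A pose or a line that the arm cannot do raises ctrl.PlanningError and nothing moves.
- ticket.close_job(): hands the job in; it is judged then, once.
The state is a dict: "time": time; "joints": joint angles; "qvel": joint speeds; "joint_efforts": joint torques, N m; "ee_pos": TCP position; "orientation": TCP orientation; "ft_force": force on the tool from outside, world axes, zero at the start; "ft_torque": the same for the moment, N m; "gripper_width": finger opening in mm; "finger_force": force on a finger pad.
Only numpy, scipy, OpenCV 4.12 (cv2) and the standard library are available. Lean on these libraries where they do the work, as an engineer would, in place of code of your own. Each camera call takes 0.05 s, during which the arm holds its last target. There are 200 camera calls.

## Task

The lino plate has just been stuck on its wooden block: slide the block along its channel in the jig until it bears firmly against the end of the brass stop screw, then swing the locking clamp's blue handle down over centre so that the clamp stays locked on the block by itself, and take your hand right off it for a good second. Then press the red release lever down so that the clamp springs open again, leaving the block in place against the screw. Push and press gently (well under 30 N) and leave the ink tin, roller and ink knife where they are.

Things in the scene. Friction and masses are not known exactly. Their poses are not given: they have to be found in the camera images.
- jig: Plywood board 190 (x) by 310 (y) by 18 mm fixed to the table; the steel clamp on it works in the jig's y-z plane at x = 0: jaw arm towards +y, handle towards -y. Origin: on the table under the clamp (board spans x -90 to +100, y -160 to +150); z up. Clamp cheeks (x within 20, y -45 to +33 mm) reach 100 mm above the table; a post under the handle at y = -115 reaches 66 mm.
- channel (a point): Middle of the channel in which the block slides, on the board's top (jig x = 0, y = +95, z = 18 mm). It runs along the jig's x between two aluminium rails 93 mm apart, 130 mm long, 10 mm high. Finger tips held 10 to 15 mm above the board fit between the rails and push the block well.
- block: Beech block with green lino on top, 120 (x) by 90 (y) by 22 mm, loose, 0.13 to 0.24 kg, in the channel. Origin: centre of its underside; x along the channel. Sliding takes 1 to 2 N. It starts 20 to 50 mm short of its place: push its -x end face towards the jig's +x, by the middle. Within 80 mm of that face nothing stands in the way.
- stop: Steel bracket 8 x 36 x 26 mm at the channel's +x end. Origin: foot of its face towards the block (jig x = +84, y = +95 mm). A rigid 14 mm brass screw, 12 mm above the board, sticks out of it by 20 to 30 mm: its setting is not measured, feel for it (a steady push of about 9 N). Home, the block's centre is at jig x = -6 to +4 mm, and the screw must bear on it with over 2 N for 0.3 s.
- jaw: Steel jaw arm, 90 mm long, with a brass spindle and a sprung black rubber foot (28 mm round) under its end above the channel's middle. Origin: at its hinge (jig y = +20, z = 65 mm). The handle drives it. Open, the foot hangs about 16 mm above the block and the arm's end is 105 mm above the table; locked, it presses on the block with 30 to 60 N.
- handle (a joint): Blue handle, rad: 0 = up (open, sprung), growing as it swings down; 0.64 = over centre, 0.70 = shut at its stop. Hinge along the jig's x at y = -30, z = 92 mm; it slopes up by 0.70 minus this value. Pressed down vertically at 95 mm from the hinge it takes 1 to 2 N at first, a peak of 9 to 16 N (spindle setting not measured) near 0.4, then gives way, tips over past 0.66 and stays shut.
- handle_grip (a point): Top of the blue handle 95 mm from its hinge: where to press. The handle is 24 mm wide and ends 125 mm from the hinge; its top is 14 mm above the line through the hinge. Shut, this point lies at jig x = 0, y = -125, z = 106 mm. Pressing on against the stop only raises the force.
- release (a joint): Red release lever, rad: 0 = at rest (sprung), growing as its paddle is pressed down relative to the handle, at most 0.6. With the clamp locked, 0.2 to 0.4 of it (1 to 5 N, the paddle going down 12 to 20 mm) pries the handle back over centre; the clamp then pushes up with up to 10 N and springs open as the finger is lifted away.
- release_pad (a point): Centre of the top of the red paddle, beyond the handle's end, 155 mm from the handle's hinge; 46 mm long along the handle, 30 mm wide, free space below. With the clamp shut it lies at jig x = 0, y = -185, z = 86 mm.
- ink_tin: Ink tin, 72 mm round, 55 mm high, loose; leave alone. Origin: centre of its underside.
- brayer: Black rubber ink roller, 100 mm wide with a wooden handle, about 140 mm long, loose; leave alone. Origin: under the roller's middle, on the table; the handle points to its -x.
- ink_knife: Ink knife (spatula), 200 mm long, loose, flat on the table; leave alone. Origin near its middle.
Not all that is in view belongs to the job. Leave any orange or pink look-alike of the block alone.

How it is judged (in metres and radians):
On the way, in this order (a step that is already met when the one before it is completed fails the run):
1. the block bears against the stop screw with more than 2 N, the clamp still open (contact force between block and stop above 2 N and value of joint handle below 0.25 rad), for 0.3 s.
2. the clamp is locked on the block and stays so with nothing touching it (value of joint handle above 0.66 rad and contact force between jaw and block above 20 N and contact force between the fingers and anything else below 0.2 N and x of block in the frame of jig between -0.009 and 0.007 m), for 0.8 s.
3. the red lever is pressed while the clamp is still shut (value of joint release above 0.12 rad and value of joint handle above 0.58 rad), for 0.02 s.
At the end, for the whole second after the job is handed in: The clamp is open again (handle below 0.15 rad, foot off the block, lever back at rest) and the block lies still in the channel at the stop (its centre within -9 to +7 mm of the jig's x = 0) (value of joint handle below 0.15 rad and contact force between jaw and block below 0.1 N and x of block in the frame of jig between -0.009 and 0.007 m and z of block in the frame of jig below 0.021 m and linear speed of block below 0.01 m/s and value of joint release below 0.1 rad); the robot touches nothing.
It fails at once if the block is pushed with more than 30 N (contact force between the fingers and block above 30 N).
It fails at once if the clamp or jig is pressed with more than 30 N (contact force between the fingers and jig above 30 N).
It fails at once if the ink tin is moved by more than 20 mm (distance of ink_tin from where it was at the start of the episode above 0.02 m).
It fails at once if the roller is moved by more than 20 mm (distance of brayer from where it was at the start of the episode above 0.02 m).
It fails at once if the ink knife is moved by more than 20 mm (distance of ink_knife from where it was at the start of the episode above 0.02 m).
It also fails if it takes over 72 s, if anything falls off the work surface, if the arm or the gripper's body presses on something with over 40 N, if the wrist force passes 120 N, or if a joint passes its speed limit or range.

## Working session

There is one attempt and no reset: what is moved stays moved. The work goes in short steps, each a Python script; the robot and the scene stay as the last script left them, time stands still between calls to the robot, and variables do not carry over. Pictures are saved under pics/ and viewed, at most 10 in all, crops included, and the job is handed in when it is done.

```bash
ls; mkdir -p pics; python3 - <<'E'
from rig import *
import cv2,numpy as np
s=status.state();print(s['time'],s['ee_pos'],s['orientation'],s['ft_force'])
ims=[]
for n in("scene","side"):
    p,d=capture(n);np.savez(f"{n}.npz",p=p,d=d);cv2.imwrite(f"pics/{n}.png",p[...,::-1]);i=camera_info(n);print(n,i)
E
```

```text
pics
0.0 [231.24429755 470.6492792  230.12313057] [-0.7111514  -3.05920687  0.00346307] [ 0.14757064 -0.1257356  -0.21483769]
scene {'K': array([[497.04208268,   0.        , 254.49276746],
       [  0.        , 497.04208268, 193.76057216],
       [  0.        ,   0.        ,   1.        ]]), 'eye': array([1247.18198061,  721.39006722,  828.12790555]), 'orientation': array([-0.99391413, -2.34374154,  1.15547799])}
side {'K': array([[419.70446755,   0.        , 253.00177787],
       [  0.        , 419.70446755, 194.36941083],
       [  0.        ,   0.        ,   1.        ]]), 'eye': array([ 404.23735063, -552.98203016,  814.07255368]), 'orientation': array([-2.36182251,  0.3272867 , -0.12209324])}
```

View pics/scene.png

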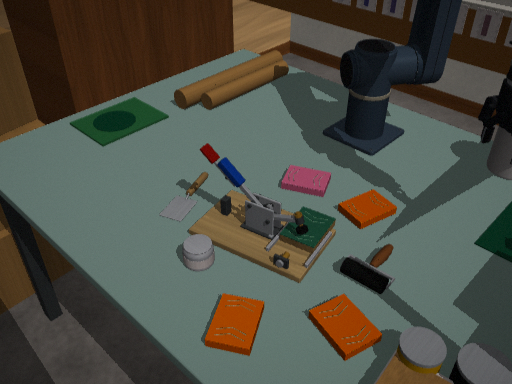

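View pics/side.png

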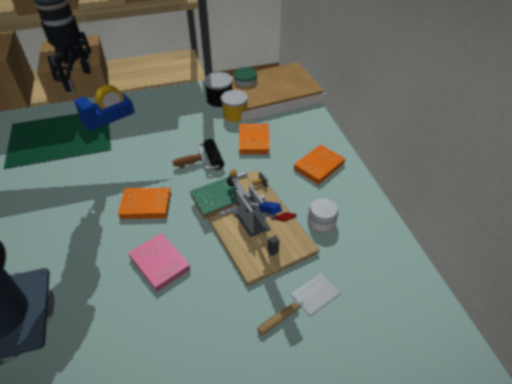

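```bash
cat > h.py <<'E'
import numpy as np,cv2
from scipy.spatial.transform import Rotation as R
from rig import *
def cloud(n,p,d,i):
    v,u=np.mgrid[:384,:512]; K=i['K']
    P=np.stack([(u-K[0,2])/K[0,0]*d,(v-K[1,2])/K[1,1]*d,d],-1)
    W=P@R.from_rotvec(i['orientation']).as_matrix().T+i['eye']; W[d==0]=np.nan
    return W
E
python3 - <<'E'
from h import *
pts=[]
for n in("scene","side"):
    z=np.load(n+".npz");p,d=z['p'],z['d'];W=cloud(n,p,d,camera_info(n))
    hsv=cv2.cvtColor(p,cv2.COLOR_RGB2HSV);H,S,V=[hsv[...,k].astype(int) for k in range(3)]
    roi=np.zeros(d.shape,bool)
    if n=="scene": roi[190:285,185:345]=1; t=W[150:200,60:160]
    else: roi[165:285,185:325]=1; t=W[300:380,330:400]
    print(n,"table z",np.nanmedian(t[...,2]))
    m=roi&(H>8)&(H<28)&(S>60)&(W[...,2]>8)&(W[...,2]<26)
    q=W[m];print(len(q),np.median(q,0));pts.append(q)
    print(n,cv2.minAreaRect(q[:,:2].astype(np.float32)),[c.round() for c in cv2.boxPoints(cv2.minAreaRect(q[:,:2].astype(np.float32)))])
    for nm,mm in dict(blue=(H>105)&(H<130)&(S>150)&(V>80),red=((H<6)|(H>174))&(S>150)&(V>80),green=(H>50)&(H<90)&(S>110)&(W[...,2]>30)&(W[...,2]<55)).items():
        r=np.zeros(d.shape,bool)
        if n=="scene": r[140:255,195:345]=1
        else: r[165:285,185:325]=1
        q=W[mm&r&~np.isnan(W[...,0])]
        if len(q): print(nm,len(q),np.median(q,0).round(1), cv2.minAreaRect(q[:,:2].astype(np.float32)))
q=np.vstack(pts);r=cv2.minAreaRect(q[:,:2].astype(np.float32));print(r,cv2.boxPoints(r).round())
a=np.load("scene.npz")['p'][130:290,170:350]
cv2.imwrite("pics/crop.png",cv2.resize(a[...,::-1],None,fx=4,fy=3.6,interpolation=cv2.INTER_CUBIC))
E
```

```text
scene table z 0.7903593520474033
3940 [625.71445688  97.88780182  19.07419913]
scene ((587.4151000976562, 89.27308654785156), (287.7177734375, 433.0489501953125), 33.085418701171875) [array([349., 192.], dtype=float32), array([ 585., -171.], dtype=float32), array([826., -14.], dtype=float32), array([590., 349.], dtype=float32)]
blue 230 [594.7  16.7 160.2] ((593.4097900390625, 16.234394073486328), (24.954557418823242, 55.4275016784668), 14.939986228942871)
red 172 [607.1 -46.4 188.7] ((605.9857177734375, -47.13777160644531), (29.86121940612793, 35.95072937011719), 12.335319519042969)
green 976 [512.4 196.8  41.4] ((513.801025390625, 188.1954345703125), (122.6320571899414, 90.08662414550781), 12.131855964660645)
side table z -0.11303595789922838
4813 [591.39052946  27.5113011   17.42309105]
side ((612.3539428710938, 107.72096252441406), (406.27044677734375, 280.31396484375), 63.87833023071289) [array([397., -13.], dtype=float32), array([ 649., -136.], dtype=float32), array([828., 228.], dtype=float32), array([576., 352.], dtype=float32)]
blue 123 [592.  -12.2 173.4] ((590.7669067382812, 5.405847549438477), (17.051515579223633, 59.01176452636719), 14.797441482543945)
red 91 [604.4 -56.5 194.3] ((604.3644409179688, -52.7974967956543), (24.27035903930664, 32.468780517578125), 11.345548629760742)
green 72 [544.3 175.7  39.8] ((543.869873046875, 174.47732543945312), (48.828731536865234, 18.812469482421875), 80.13490295410156)
((638.5606079101562, 126.00657653808594), (422.89202880859375, 423.2831115722656), 35.52094268798828) [[ 344.  175.]
 [ 589. -169.]
 [ 934.   77.]
 [ 688.  421.]]
```

View pics/crop.png

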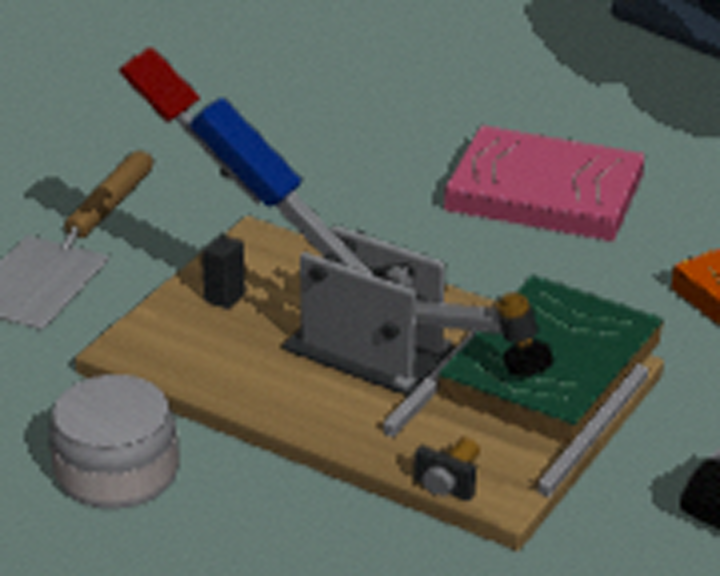

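The crop shows the jig. The block with green lino (crop 560,350; scene ~310,228) is in the channel under the rubber foot. The stop and brass screw are at crop (450,470), the blue handle at (245,150) and the red paddle at (158,82). The pink block (scene 305,180) and the orange ones (368,208; 236,323; 345,325) lie loose on the table, so they are look-alikes. The only match is the green one in the channel, and its top measures 122x90 mm at z≈41.

```bash
python3 - <<'E'
from h import *
q=[]
for n in("scene","side"):
    z=np.load(n+".npz");p,d=z['p'],z['d'];W=cloud(n,p,d,camera_info(n))
    m=(W[...,2]>13)&(W[...,2]<23)
    c0=np.array([513.8,188.2]);a=np.radians(12.1);X=np.array([np.cos(a),np.sin(a)]);Y=np.array([-X[1],X[0]])
    L=np.stack([(W[...,:2]-c0)@X,(W[...,:2]-c0)@Y],-1)
    m&=(L[...,0]>-90)&(L[...,0]<150)&(L[...,1]<75)&(L[...,1]>-275)
    k,lab,st,_=cv2.connectedComponentsWithStats(m.astype(np.uint8));b=1+st[1:,4].argmax()
    g=W[lab==b][:,:2].astype(np.float32);q.append(g)
    print(n,len(g),cv2.minAreaRect(g),np.median(W[lab==b][:,2]))
    l=L[lab==b];print(np.percentile(l,[.3,99.7],axis=0).round(1), l.min(0),l.max(0))
g=np.vstack(q);print(cv2.minAreaRect(g))
E
```

```text
scene 3624 ((579.70166015625, 98.77257537841797), (196.7324981689453, 312.81390380859375), 12.610661506652832) 19.203858793071674
[[ -46.5 -254.6]
 [ 142.1   53.9]] [ -53.96639879 -256.98627246] [143.33748679  55.02711723]
side 4004 ((585.5692749023438, 48.343360900878906), (200.5872802734375, 215.47451782226562), 12.533685684204102) 17.462338213927524
[[ -48.8 -258.3]
 [ 139.4  -47.3]] [ -60.24805919 -258.90295811] [141.70232556 -44.81859536]
((575.6732177734375, 97.2243423461914), (203.54368591308594, 313.8673095703125), 12.00415325164795)
```

```bash
cat >> h.py <<'E'
A=np.radians(12.35);O=np.array([574.6,102.8,0.])
RJ=R.from_euler('z',A).as_matrix()
def w(x,y,z): return RJ@np.array([x,y,z],float)+O
def jig(p): return RJ.T@(np.asarray(p)-O)
# tool down, tool y along +-jig x
DOWN=[(R.from_matrix(RJ)*R.from_euler('z',s)*R.from_euler('x',np.pi)).as_rotvec() for s in(np.pi/2,-np.pi/2)]
def f(): return RJ.T@np.array(status.state()['ft_force'])
E
python3 - <<'E'
from h import *
for n in("scene","side"):
    z=np.load(n+".npz");W=cloud(n,z['p'],z['d'],camera_info(n));L=(W-O)@RJ
    for lo,hi in((-190,-160),(-160,-145),(-145,-130),(-130,-105)):
        m=(L[...,0]>lo)&(L[...,0]<hi)&(abs(L[...,1]-95)<30);print(n,lo,m.sum(),np.nanpercentile(L[m][:,2],[5,50,98]) if m.any() else '')
    m=(abs(L[...,1]-95)<60)&(L[...,2]>33)&(L[...,2]<48)&(L[...,0]<-20);print(np.nanpercentile(L[m],[1,99],axis=0))
for o in DOWN:
    for P in(w(-128,95,140),w(-70,95,30),w(0,-90,165),w(0,-185,60)):
        j=kinematics.ik(P,o);print(None if j is None else np.round(j,2))
E
```

```text
scene -190 189 [-0.43783832  2.0134774  24.0972525 ]
scene -160 64 [-0.02366228  1.99489386  4.55206174]
scene -145 0 
scene -130 1 [37.95221053 37.95221053 37.95221053]
[[-1360.59797639    41.54822717    33.58726878]
 [  -21.49216136   144.14869914    47.34395095]]
side -190 251 [-2.96623464 -0.53941237 21.19817047]
side -160 108 [-3.11413917 -0.66222997  2.6139008 ]
side -145 103 [-3.02168474 -0.83527814  2.08654328]
side -130 175 [-3.44041156 -0.99586158  1.89536341]
[[-101.59168913   47.83945332   34.6675023 ]
 [ -21.38158814  138.38213948   42.3560434 ]]
[ 0.23 -0.12 -0.25  1.45  0.    1.58]
[ 0.23  0.09 -0.27  1.22  0.    1.58]
[-0.09  0.22  0.16  1.51  0.    1.27]
[-0.23  0.32  0.07  1.32  0.    1.12]
[ 0.23 -0.12 -0.25  1.45  0.   -1.56]
[ 0.23  0.09 -0.27  1.22  0.   -1.56]
[-0.09  0.22  0.16  1.51  0.   -1.87]
[-0.23  0.32  0.07  1.32  0.   -2.02]
```

```bash
python3 - <<'E'
from h import *
o=DOWN[0]
claw.gripper_close(f_grip=30)
ctrl.movep(w(-130,95,110),o)
ctrl.movel(w(-130,95,31),o,feed=80)
f0=f();print(status.state()['time'],jig(status.state()['ee_pos']),f0)
r=ctrl.movel(w(-50,95,31),o,feed=20,until_force=7)
for k in range(3):
    s=status.state();print(r,s['time'],jig(s['ee_pos']).round(1),(f()-f0).round(1));ctrl.pause(.15)
p,d=capture("scene");cv2.imwrite("pics/push.png",cv2.resize(p[130:290,170:400,::-1],None,fx=3,fy=3))
E
```

```text
3.4167 [-129.32868056   95.00474727   31.68769887] [ 0.00273975  0.11568006 -0.58149768]
True 6.0583 [-72.8  95.   30.3] [-0.4  0.1  2. ]
True 6.2083 [-73.6  95.   29.3] [ 0.  -0.7  0.8]
True 6.3583 [-74.1  95.   29. ] [-0.1  0.6  0.8]
```

View pics/push.png

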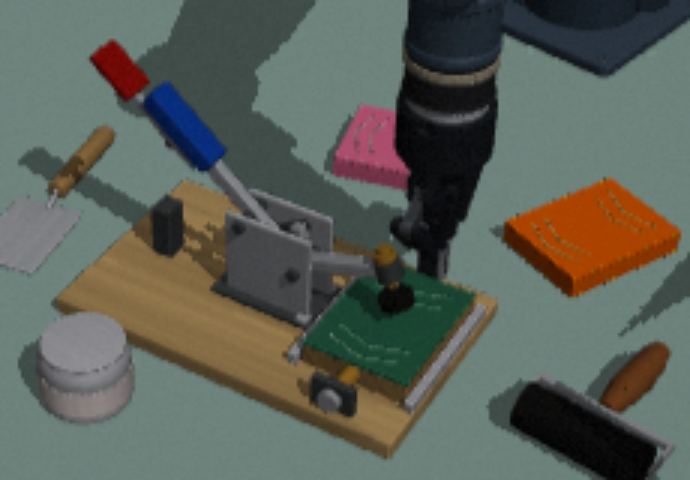

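The block has reached the screw (crop 350,375), but the arm backed off once the force limit tripped. I'll apply a steady push in small increments.

```bash
python3 - <<'E'
from h import *
o=DOWN[0];hold=0;x=-73.5
for k in range(24):
    ctrl.movel(w(x,95,31),o,feed=30);ctrl.pause(.1)
    F=[]
    for _ in range(3): F.append(-f()[0]);ctrl.pause(.03)
    m=np.mean(F);print(round(x,1),jig(status.state()['ee_pos']).round(1)[0],round(m,1),round(status.state()['time'],2))
    if m>7:
        ctrl.pause(.6);print('held',-f()[0]);break
    x+=.8 if m<2.5 else .4
s=status.state();print(jig(s['ee_pos']).round(1),f())
E
```

```text
-73.5 -73.5 0.1 7.01
-72.7 -72.7 -0.1 7.46
-71.9 -72.4 2.2 7.91
-71.1 -72.2 5.6 8.36
-70.7 -72.1 5.8 8.81
-70.3 -72.1 7.0 9.26
held 6.3632868912789124
[-72.1  95.   30.7] [-6.36328689 -0.502005    4.12803406]
```

```bash
python3 - <<'E'
from h import *
o=DOWN[0]
for x in(-69.8,-69.3):
    ctrl.movel(w(x,95,31),o,feed=30);ctrl.pause(.3);print(x,f().round(1))
ctrl.pause(.3)
ctrl.movel(w(-115,95,31),o,feed=80)
ctrl.movel(w(-115,95,260),o,feed=200)
ctrl.movep(w(0,-86,240),o)
ctrl.pause(.2);f0=f();print(status.state()['time'],f0)
r=ctrl.movel(w(0,-86,150),o,feed=40,until_force=2)
s=status.state();print(r,s['time'],jig(s['ee_pos']).round(1),(f()-f0).round(1))
ctrl.pause(.1)
p,d=capture("scene");np.savez("s2.npz",p=p,d=d);cv2.imwrite("pics/h.png",cv2.resize(p[100:290,170:400,::-1],None,fx=3,fy=3))
L=(cloud("scene",p,d,camera_info("scene"))-O)@RJ;hsv=cv2.cvtColor(p,cv2.COLOR_RGB2HSV)
m=(hsv[...,0]>50)&(hsv[...,0]<90)&(hsv[...,1]>110)&(L[...,2]>33)&(L[...,2]<48)&(abs(L[...,1]-95)<50)&(abs(L[...,0])<120)
print(np.percentile(L[m],[.5,99.5],axis=0).round(1))
E
```

```text
-69.8 [-8.1 -0.3  5.3]
-69.3 [-9.1 -1.1  5.3]
14.3417 [-0.84956109  1.21540489 -0.25857453]
False 16.7417 [ 1.000e-01 -8.600e+01  1.502e+02] [ 1.9 -1.1  1.4]
[[-58.1  52.1  37.5]
 [ 59.6 140.4  44.8]]
```

View pics/h.png

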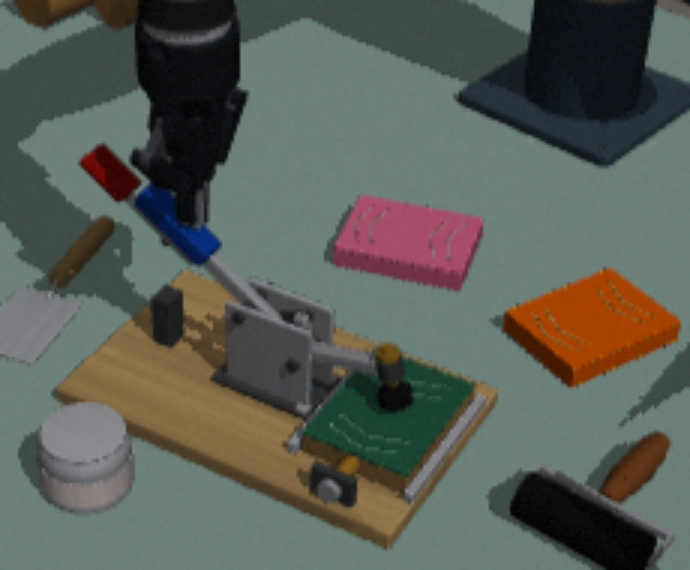

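```bash
python3 - <<'E'
from h import *
o=DOWN[0];D=89.
f0=np.array([-.8,1.2,-.3])
h=.2
while h<.80:
    s=.7-h;y=-30-D*np.cos(s)+14*np.sin(s)+11;z=92+D*np.sin(s)+14*np.cos(s)
    ctrl.movel(w(0,y,z),o,feed=30)
    F=f()-f0;S=status.state();print(round(h,3),round(z,1),jig(S['ee_pos']).round(1),F.round(1),round(S['time'],1))
    if F[2]>21: print("limit");break
    if h>.6 and F[2]>9: print("stop?");break
    h+=.04 if h<.6 else .015
ctrl.pause(.2);print((f()-f0).round(1))
p,d=capture("scene");cv2.imwrite("pics/l.png",cv2.resize(p[100:290,170:400,::-1],None,fx=3,fy=3))
E
```

```text
0.2 147.0 [ -0.2 -90.4 146.4] [ 1.1 -0.6  1.1] 17.2
0.24 144.1 [ -0.2 -92.6 143.7] [ 1.3 -0.6  0.2] 17.5
0.28 141.1 [  0.  -94.6 141. ] [0.7 0.8 1.4] 17.8
0.32 138.0 [ 1.000e-01 -9.630e+01  1.385e+02] [0.4 0.7 4. ] 18.0
0.36 134.9 [ 1.000e-01 -9.800e+01  1.359e+02] [-1.6  2.6  7.6] 18.3
0.4 131.7 [ 1.000e-01 -9.950e+01  1.333e+02] [-1.3  2.   8.8] 18.6
0.44 128.4 [ 1.000e-01 -1.011e+02  1.304e+02] [-2.7  2.2  9.8] 18.8
0.48 125.1 [ 1.000e-01 -1.027e+02  1.272e+02] [-3.2  1.8 10.8] 19.1
0.52 121.7 [ 1.000e-01 -1.043e+02  1.236e+02] [-2.8  0.7 10.1] 19.4
0.56 118.3 [ 1.000e-01 -1.057e+02  1.197e+02] [-1.5  0.5  7.6] 19.6
0.6 114.8 [   0.  -107.2  115.2] [-0.9 -2.6  4.1] 19.9
0.615 113.5 [ 1.000e-01 -1.070e+02  1.132e+02] [ 1.4 -2.1  4. ] 20.1
0.63 112.2 [  -0.4 -106.2  111.2] [ 0.5 -2.6  0.4] 20.4
0.645 110.9 [  -0.4 -106.7  110.2] [ 1.8 -1.1  0.6] 20.6
0.66 109.5 [-1.000e-01 -1.073e+02  1.093e+02] [ 0.8 -2.3  0.3] 20.9
0.675 108.2 [-1.000e-01 -1.076e+02  1.081e+02] [ 1.3 -2.4  0.2] 21.1
0.69 106.9 [-1.000e-01 -1.079e+02  1.067e+02] [ 1.2 -0.7 -0.2] 21.4
0.705 105.6 [   0.3 -108.1  106.1] [-0.  -1.2  2.9] 21.6
0.72 104.2 [   0.3 -108.1  106. ] [-1.6 -0.3  7.3] 21.9
0.735 102.9 [   0.3 -108.1  106. ] [-3.2  1.7 11.8] 22.1
stop?
[-3.1  1.4 11.4]
```

View pics/l.png

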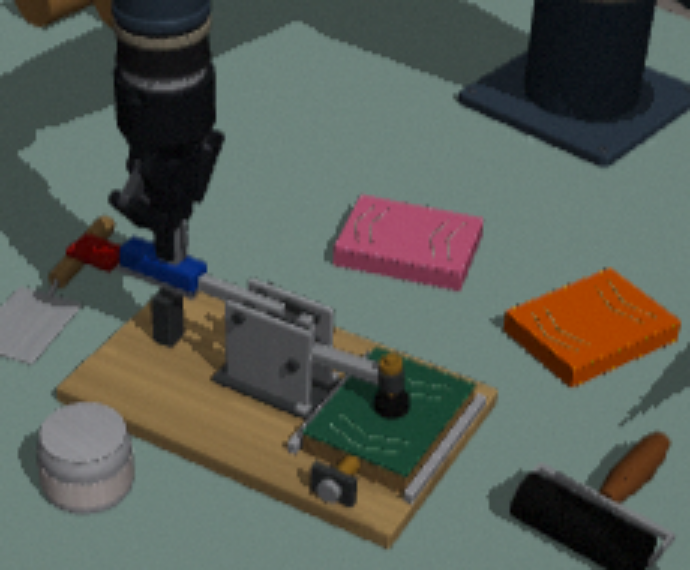

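The handle is flat at its stop (crop 165,260), at z = 106 as specified, and the foot is down on the block. Next I'll lift off, wait, and check by depth that it stays shut.

```bash
python3 - <<'E'
from h import *
o=DOWN[0]
ctrl.movel(w(0,-108,160),o,feed=80)
ctrl.movel(w(0,-190,160),o,feed=100)
ctrl.pause(1.2)
p,d=capture("scene")
L=(cloud("scene",p,d,camera_info("scene"))-O)@RJ;hsv=cv2.cvtColor(p,cv2.COLOR_RGB2HSV);H,S,V=[hsv[...,k].astype(int) for k in range(3)]
r=(abs(L[...,0])<40)&(L[...,1]<0)&(L[...,1]>-260)&(L[...,2]>50)
for n,m in(('blue',(H>105)&(H<130)&(S>150)&(V>60)),('red',((H<6)|(H>174))&(S>150)&(V>60))):
    print(n,(m&r).sum(),np.percentile(L[m&r],[5,50,95],axis=0).round(1))
print(status.state()['time'],f())
E
```

```text
blue 278 [[  -7.8 -148.    91.8]
 [   6.7 -114.1  105. ]
 [  11.7  -81.7  109. ]]
red 131 [[ -12.1 -203.8   82.1]
 [   3.5 -185.5   86.4]
 [  13.5 -166.8   89.3]]
25.4667 [0.10308632 0.02757965 0.32295002]
```

```bash
python3 - <<'E'
from h import *
o=DOWN[0]
ctrl.movel(w(0,-187,92),o,feed=80);ctrl.pause(.1);f0=f()
z=88;pk=0
while z>=64:
    ctrl.movel(w(0,-187,z),o,feed=30)
    F=f()-f0;S=status.state();print(z,jig(S['ee_pos']).round(1),F.round(1),round(S['time'],1))
    if F[2]>14: break
    z-=2
ctrl.pause(.2);print((f()-f0).round(1))
ctrl.movel(w(0,-187,110),o,feed=60);print((f()-f0).round(1))
ctrl.movel(w(0,-195,290),o,feed=120)
ctrl.movel(w(-60,-220,300),o,feed=120)
ctrl.pause(.5)
p,d=capture("scene");cv2.imwrite("pics/end.png",cv2.resize(p[100:290,170:400,::-1],None,fx=3,fy=3))
L=(cloud("scene",p,d,camera_info("scene"))-O)@RJ;hsv=cv2.cvtColor(p,cv2.COLOR_RGB2HSV)
m=(hsv[...,0]>50)&(hsv[...,0]<90)&(hsv[...,1]>110)&(L[...,2]>33)&(L[...,2]<48)&(abs(L[...,1]-95)<50)&(abs(L[...,0])<120)
print(np.percentile(L[m],[.5,99.5],axis=0).round(1),status.state()['time'],f()-f0)
E
```

```text
88 [  -0.2 -186.9   87.8] [-0.2 -0.2  1. ] 26.9
86 [-1.00e-01 -1.87e+02  8.58e+01] [-0.3 -0.5  1.3] 27.1
84 [-1.00e-01 -1.87e+02  8.38e+01] [-0.7  0.2  1.3] 27.4
82 [ 1.00e-01 -1.87e+02  8.20e+01] [ 1.1 -0.2  0.3] 27.6
80 [   0.2 -187.    80.4] [-0.4 -0.6  3. ] 27.9
78 [ 1.000e-01 -1.867e+02  7.790e+01] [-0.2  0.6  2.6] 28.1
76 [ 1.000e-01 -1.868e+02  7.570e+01] [-0.5  0.8  2.9] 28.4
74 [-1.000e-01 -1.871e+02  7.360e+01] [-0.7  1.   2.4] 28.6
72 [  -0.2 -187.2   71.5] [0.1 0.6 2.3] 28.9
70 [  -0.3 -187.1   69.5] [-0.3  0.2  2.4] 29.1
68 [ 1.000e-01 -1.873e+02  6.920e+01] [-2.5  1.2  7. ] 29.4
66 [   0.2 -187.2   67.4] [-2.4  1.4  6.4] 29.6
64 [   0.3 -187.2   65.4] [-2.   1.2  7.4] 29.9
[-1.1  0.8  6.9]
[-0.3 -0.2  0.5]
[[-58.6  51.6  37.5]
 [ 59.4 140.3  45.2]] 33.8667 [-0.59052987  0.07807013  0.51040697]
```

View pics/end.png

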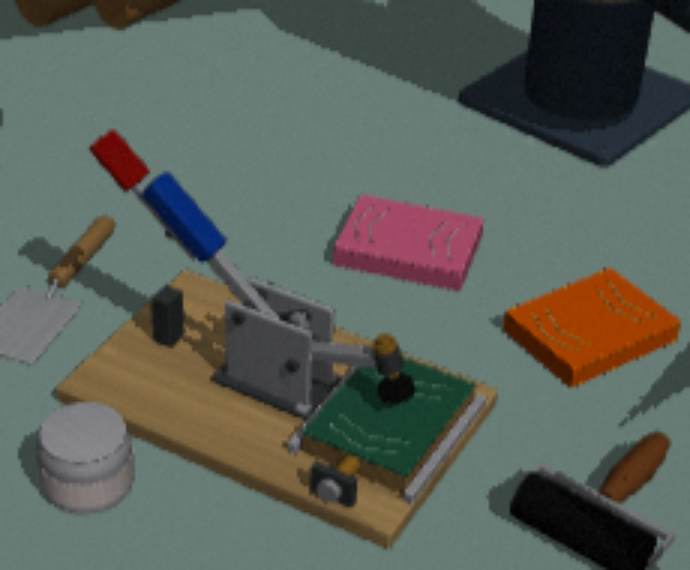

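The clamp is open again: the handle is up at (185,215) and the foot is clear of the lino at (395,388). The block is still at the screw at jig x ≈ +0.4 mm, and the tin, roller and knife look unmoved.

```bash
python3 -c "
from rig import *
print(ticket.close_job())"
```

```text
the job is handed in; nothing more can be done
None
```

I handed the job in at about 34 s: the block was pushed against the stop screw with about 9 N, the clamp locked and stayed shut hands-off, and the red lever sprang it open with the block still in place; the verdict was not shown.

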